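# Offer the shelf rail into the pastry case through its hatch

### The job

The pastry display case is to get its shelf rail back. Pick up the long rail from the counter (not the short one), tilt it and work it diagonally down through the hatch in the top of the case, which is too small for it to pass level, and finish still holding it inside the case: the whole rail under the case's top and well clear of its floor, level and along the case, touching nothing but the gripper, so that a colleague could screw it on. Do not let go at the end, and leave the tart in the case, the short rail and the dessert cup where they are.

Things in the scene. Friction and masses are not known exactly. Their poses are not given: they have to be found in the camera images.
- case: Fixed display case, a closed box 410 (its x) x 240 (y) x 220 mm high. Origin: centre of its underside, z up, x roughly away from the robot. Floor surface at z = 15 mm; clear walls 6 mm thick; steel top plate 6 mm thick (z = 214 to 220 mm) with one hatch in its middle, 220 mm along x by 150 mm along y, always open, the only way in.
- hatch (a point): Centre of the hatch, level with the upper face of the case's top plate; axes as the case's.
- rail: The long shelf rail: straight aluminium bar, 265 (its x) x 22 (y) x 14 mm thick (z), dark end plugs flush with it, both ends alike; about 0.16 kg, evenly spread. Lies flat and loose on the counter left of the case, roughly pointing away from the robot. Origin at the middle of its underside, z up.
- rail_mid (a point): The middle of the long rail (centre of the bar, 7 mm above its underside).
- rail_end_a (a point): Centre of the long rail's end face at its +x end, 132.5 mm from the middle.
- rail_end_b (a point): Centre of the long rail's end face at its -x end, 132.5 mm from the middle.
- short_rail: A shorter rail of the same make, 150 x 22 x 14 mm, not wanted; lies flat on the counter about 160 mm beside the long one (either may be the nearer to the case). Origin at the middle of its underside, x along it.
- tart: Small tart in a round white dish, 56 mm across and 43 mm high over all, standing loose on the case's floor near its +y wall: its centre 70 to 78 mm to the +y side of the case's long middle line. Origin at the centre of its underside.
- dessert_cup: Clear cup of dessert with a domed lid, 84 mm across, 143 mm high, on the counter beyond the rails. Origin at the centre of its underside.

How it is judged:
By the outcome, as a careful person would: the job done as asked, in the order asked, and still so for the second after the job is handed in, while the arm keeps its last pose, push and grip.
It also fails if it takes over 48 s, if anything falls off the work surface, if the arm or the gripper's body presses on something with over 40 N, if the wrist force passes 120 N, or if a joint passes its speed limit or range.

### The arm

A 6-joint arm with a two-finger parallel gripper is mounted at the origin on the work surface. World frame = base frame: x ahead of the robot, y to its left, z up, the work surface at z = 0. Lengths are in mm, angles in rad, forces in N, time in s.
With the tool pointing down it reaches from about 275 to 825 mm from the base axis. Payload 5.2 kg.
Tool frame: the origin (TCP) lies between the finger pads; the fingertips stand arm.nose_length ahead of it and the grasp point (between the pads) lies 3 mm ahead of it (arm.nose_length is the distance from the TCP to the fingertips, in mm); z points along the fingers, y is the line along which they close (so a half turn about z gives the same grasp; the last joint's range is limited). The gripper opens to 93 mm and grips with 3 to 60 N. Pads are 15 mm wide; open, the fingers measure 128 mm over their backs; the gripper's body (75 mm by 188 mm) begins 65 mm behind the grasp point.
Start: joints at [-1.492, 0.259, 1.535, -0, 1.348, -0.203], TCP at [152.968, -528.305, 240.653] pointing down, gripper open.
Joint ranges: [-3.14, 3.14], [-0.91, 2.08], [0.19, 2.58], [-1.22, 4.36], [0.22, 2.71], [-3.12, 3.12]. Speed limits (rad/s): [2.57, 2.57, 3.14, 3.14, 3.14, 3.14].

### API

Orientations are given as a unit quaternion [w, x, y, z].
In Python, from cell import monitor, optics, order, finder, arm gives the robot as it stands. The module is installed in compiled form; this text tells all that it offers.
- The arm moves only by the tool send_rows, never from a script. Its argument "deltas" is a list of rows, each an object with "jaw": the closure, from -1 (fully open) to 1 (shut); "travel": the shift along the tool's x, y, z in cm, a list of three; "rotation": the turn, a rotation vector about the tool's x, y, z in degrees, a list of three. A call has 1 to 20 rows; each row shifts and turns the commanded pose from where the row before left it, along the tool's axes as they then stand; what a row does not reach is not made up. A row lasts 1/10 s, in which the tool goes at most 50 mm and 8.59 degrees, less where a joint would pass 70% of its speed; a pose out of reach is approached as far as the arm can. A call is refused whole if a number of a shift passes 5 or a number of a turn 8.59, either way. A call with a gripper value outside its range is refused whole. The fingers move at their own pace and stop on an object; "grip_force" is the grip in N (left out, the last holds). Time passes only in rows, so rows that do not move let the fingers close. It gives the time, the measured TCP pose, the force, the opening and the grip force at its end, in the units of the state.
- monitor.get_state(): the state, without advancing time (a new reading comes with each control period).
- optics.read_camera(name): name is "scene" or "top" or "wrist"; returns (picture, depth): 420x560x3 uint8, red, green, blue; 420x560 float32, mm along the optical axis (not along the pixel's ray), 0 where there is no reading.
- optics.camera_params(name): a dict with "fx", "fy", "cx", "cy" (pixels), "camera_from_world" (4x4, takes a point from world to camera coordinates); the wrist camera has in their place "hand_eye" (4x4, takes a point from camera to tool coordinates, whose origin is the TCP and whose axes are the flange's). Camera axes: x right, y down, z forward; pixel columns grow to the right and rows downward; lengths in mm; the calibration is good to about 2 mm. A picture is of the moment at which its call begins: read the wrist's pose just before it. camera_params takes no time and is no camera call.
- order.sign_off(): hands the job in; it is judged then, once.
Trained networks look in the newest picture that a camera, given by its name, has taken for a name from the list of things; names that differ only in an ending like _2 or _b are one class to them, and where a whole thing is asked for, a point or a joint stands for the part that bears it (a point fixed in the world has none). Each returns a list of dicts, best first, with "conf" (0 to 1); they miss things now and then, are a little off and sometimes report something else, mostly with a low value. They report only what shows in the picture. A call takes as long as a camera call.
- finder.recognise(query, camera): "box" ([left, top, right, bottom] in pixels, round what is visible of it).
The state is a dict: "time": time; "q": joint angles; "qvel": joint speeds; "effort": joint torques, N m; "position": TCP position; "ee_rot": TCP orientation; "ft_force": force on the tool from outside, world axes, zero at the start; "moment": the same for the moment, N m; "opening": opening from 0.0 (shut) to 1.0 (fully open); "finger_force": force on a finger pad.
Only numpy, scipy, OpenCV 4.12 (cv2) and the standard library are available. Lean on these libraries where they do the work, as an engineer would, in place of code of your own. Each camera call takes 0.05 s, during which the arm holds its last target. There are 200 camera calls.

## Working session

There is one attempt and no reset: what is moved stays moved. The work goes in short steps, Python scripts to look and compute and a tool call to move; the robot and the scene stay as the last step left them, time stands still between calls to the robot, and variables do not carry over. Pictures are saved under pics/ and viewed, at most 10 in all, crops included, and the job is handed in when it is done.

Besides the shell and the picture viewer there is one more tool, called after "Emit:" as name(argument=value, ...) on one line, values as JSON. send_rows: Moves the arm, as the interface text tells. Its arguments: {"type":"object","properties":{"deltas":{"type":"array"},"grip_force":{"type":"number"}},"required":["deltas"]}

```bash
mkdir -p pics
cat > h.py <<'E'
import numpy as np, cv2
from scipy.spatial.transform import Rotation as R
from cell import monitor, optics, order, finder, arm
def pose():
    s=monitor.get_state(); q=s['ee_rot']; T=np.eye(4)
    T[:3,:3]=R.from_quat([q[1],q[2],q[3],q[0]]).as_matrix(); T[:3,3]=s['position']; return T
def look(n):
    T=pose(); im,d=optics.read_camera(n); p=optics.camera_params(n)
    W=T@np.array(p['hand_eye']) if n=='wrist' else np.linalg.inv(np.array(p['camera_from_world']))
    return im,d,p,W
def cloud(d,p,W):
    v,u=np.mgrid[:d.shape[0],:d.shape[1]]
    P=np.stack([(u-p['cx'])/p['fx']*d,(v-p['cy'])/p['fy']*d,d],-1)
    P=P@W[:3,:3].T+W[:3,3]; P[d<=0]=np.nan; return P
def save(n,im): cv2.imwrite('pics/'+n,im[:,:,::-1])
E
python3 - <<'E'
from h import *
print(arm.nose_length, monitor.get_state())
for n in ['scene','top']:
    im,d,p,W=look(n); save(n+'1.png',im); C=cloud(d,p,W); np.savez(n+'.npz',im=im,C=C,W=W,d=d)
    print(n,p['fx'],p['cx'],p['cy'],W.round(3).tolist())
    for q in ['rail','short_rail','tart','dessert_cup','case','hatch','rail_end_a']:
        for r in finder.recognise(q,n)[:3]:
            b=r['box']; u=int((b[0]+b[2])/2);v=int((b[1]+b[3])/2)
            print(q,round(r['conf'],2),np.round(b).tolist(),C[v,u].round(0))
E
```

```text
22.0 {'time': 0.0, 'q': array([-1.49183374e+00,  2.59336822e-01,  1.53605058e+00, -1.90606107e-07,
        1.34801300e+00, -2.02769384e-01]), 'qvel': array([ 1.10275038e-03,  3.83912547e-04, -2.06174949e-03, -1.36279189e-04,
        1.52286604e-04, -6.49241865e-06]), 'effort': array([-6.41070546e-04, -4.37306106e+01, -2.84004825e+01,  7.19746971e-02,
        4.11651225e-02, -1.37286270e-04]), 'position': array([ 152.90935329, -527.79753923,  239.83405052]), 'ee_rot': array([-9.02151115e-04,  9.90094375e-01,  1.40400539e-01,  5.58245577e-05]), 'ft_force': array([-0.02374219,  0.0997812 ,  0.09874312]), 'moment': array([-0.02061042,  0.00588129,  0.01408587]), 'finger_force': 0.0, 'opening': 0.9990466390593159}
scene 496.3773740525077 283.25025701246153 200.13268757686933 [[0.312, 0.819, -0.481, 1102.519], [0.95, -0.262, 0.171, -160.302], [0.014, -0.51, -0.86, 1118.681], [0.0, 0.0, 0.0, 1.0]]
rail 0.62 [297.0, 162.0, 342.0, 253.0] [530. 142.  10.]
short_rail 0.61 [363.0, 156.0, 391.0, 207.0] [503. 313.  13.]
short_rail 0.17 [330.0, 274.0, 366.0, 322.0] [817.  87. 138.]
dessert_cup 0.59
[... 255 characters left out ...]
0, 339.0, 246.0] [527. 142.  14.]
rail_end_a 0.52 [330.0, 274.0, 367.0, 323.0] [817.  89. 136.]
top 420.31369321241715 281.4098563420587 209.969594562853 [[0.008, -0.981, 0.194, 377.407], [-1.0, -0.007, 0.004, 59.837], [-0.003, -0.194, -0.981, 1123.032], [0.0, 0.0, 0.0, 1.0]]
rail 0.89 [247.0, 189.0, 258.0, 290.0] [517. 142.  15.]
short_rail 0.94 [178.0, 216.0, 197.0, 272.0] [503. 314.  13.]
dessert_cup 0.75 [250.0, 111.0, 282.0, 153.0] [771. 104. 138.]
case 0.77 [340.0, 107.0, 496.0, 307.0] [ 609. -299.   17.]
hatch 0.59 [342.0, 105.0, 496.0, 308.0] [ 610. -306.   14.]
rail_end_a 0.65 [250.0, 188.0, 256.0, 290.0] [520. 142.  16.]
rail_end_a 0.57 [251.0, 111.0, 285.0, 150.0] [775.  99. 135.]
```

View pics/scene1.png

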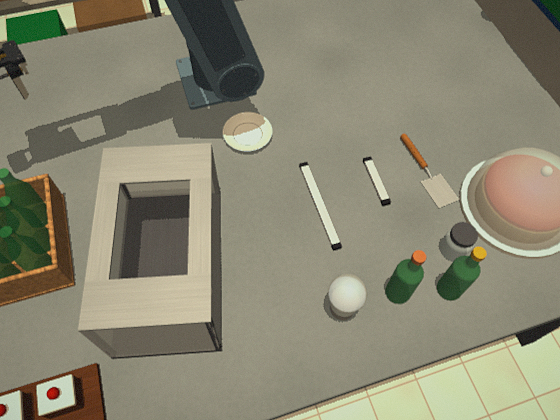

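View pics/top1.png

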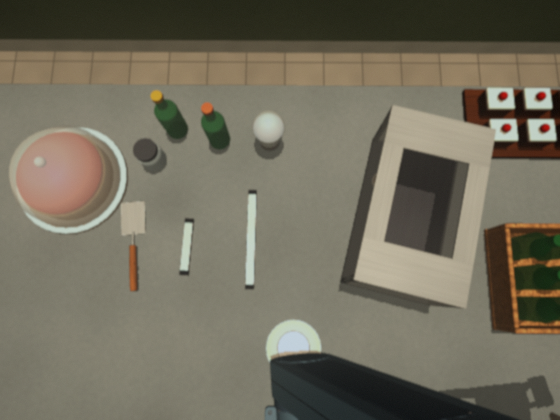

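The scene picture shows the case with its open hatch at (150,240), the long rail at (320,205) and the short one at (377,180). The top picture has the long rail at (251,240), the short one at (186,246), the cup at (268,128) and the case at (418,207). I can't see the tart from these views.

Run:
```python
from h import *
for n in ['scene','top']:
    z=np.load(n+'.npz'); C=z['C']; im=z['im'].astype(float)
    X,Y,Z=C[...,0],C[...,1],C[...,2]
    m=(Z>205)&(Z<235)&(X>300)&(X<850)&(Y<-100)&(Y>-520)
    mm=m.astype(np.uint8); k,l,st,_=cv2.connectedComponentsWithStats(mm); i=1+st[1:,4].argmax(); m=l==i
    P=C[m]; r=cv2.minAreaRect(P[:,:2].astype(np.float32)); A=np.c_[P[:,:2]-P[:,:2].mean(0),np.ones(len(P))]
    print(n,'plate',r,'z',np.median(P[:,2]),np.linalg.lstsq(A,P[:,2],rcond=None)[0], len(P))
    # hatch: hole contour
    cs,h=cv2.findContours(m.astype(np.uint8),cv2.RETR_CCOMP,cv2.CHAIN_APPROX_NONE)
    hs=[c for c,hh in zip(cs,h[0]) if hh[3]>=0]; c=max(hs,key=len)[:,0]
    print(' hole',cv2.minAreaRect(C[c[:,1],c[:,0],:2].astype(np.float32)))
    for nm,cx,cy in [('rail',530,142),('short',503,313)]:
        g=(Z>6)&(Z<25)&(abs(X-cx)<170)&(abs(Y-cy)<60)
        P=C[g]; print(nm,cv2.minAreaRect(P[:,:2].astype(np.float32)),np.median(P[:,2]),len(P), np.median(Z[(abs(X-cx)<100)&(abs(Y-cy-60)<20)]))
        w,V=np.linalg.eigh(np.cov(P[:,:2].T)); print('  pca',P[:,:2].mean(0),np.degrees(np.arctan2(V[1,1],V[0,1])),
          np.ptp((P[:,:2]-P[:,:2].mean(0))@V,axis=0))
    g=(Z>60)&(Z<145)&(abs(X-790)<60)&(abs(Y-100)<60);P=C[g];print('cup',P.min(0),P.max(0))
    # case interior: things above floor
    g=(Z>22)&(Z<100)&(abs(X-560)<230)&(abs(Y+300)<130);P=C[g];print('in',len(P),P.min(0) if len(P) else 0,P.max(0) if len(P) else 0)
    g=(Z<22)&(abs(X-560)<90)&(abs(Y+300)<60);print('floor',np.median(Z[g]))
```

```text
scene plate ((577.268310546875, -256.38922119140625), (241.69003295898438, 413.41650390625), 76.0467300415039) z 219.95553657447942 [-1.49056884e-03 -9.02235054e-04  2.19797815e+02] 15067
 hole ((578.5411376953125, -255.72274780273438), (153.867919921875, 225.4763641357422), 76.03553009033203)
rail ((516.8812866210938, 129.16268920898438), (294.169189453125, 87.68830108642578), 1.4781280755996704) 13.237665808828979 825 -0.47946765486426557
  pca [528.41499995 144.60327981] 179.4987833285251 [ 94.7240785  292.47975714]
short ((479.5525207519531, 316.3180236816406), (286.0599670410156, 97.55323028564453), 0.44988498091697693) 12.779415186648748 457 -0.5683945035652869
  pca [501.42528711 314.93182676] 177.10637542261702 [100.84115089 285.78792809]
cup [758.38729804  57.79968047  60.38460794] [839.43056302 140.93215287 144.93735448]
in 2554 [ 356.42932882 -422.13544902   22.00930744] [ 789.99787333 -170.15077775   99.94119917]
floor 14.994419791504242
top plate ((578.8062744140625, -256.53240966796875), (242.12570190429688, 411.8854064941406), 76.0468521118164) z 220.48193646524578 [-2.03376687e-04 -1.49303447e-03  2.20364866e+02] 13627
 hole ((578.3651123046875, -254.86322021484375), (154.85931396484375, 224.42552185058594), 76.11188507080078)
rail ((536.742919921875, 155.92034912109375), (297.17645263671875, 114.81640625), 7.249975204467773) 14.49465957934217 861 0.695112385137918
  pca [519.46770728 145.84226659] 179.79641860783795 [119.90052588 294.5561907 ]
short ((499.01666259765625, 314.1840515136719), (115.1844482421875, 322.74310302734375), 89.51176452636719) 14.22116248137445 531 0.6437925523641752
  pca [497.63342713 315.33403028] 178.6560843316736 [118.26247052 322.47381471]
cup [754.59055605  59.31522214  60.13333189] [830.04315224 141.65593535 144.87824728]
in 1242 [ 350.57123001 -412.12509697   22.14635454] [ 789.34293435 -170.06501848   99.82432023]
floor 15.615641918324172
```

```bash
cat >> h.py <<'E'
def railfit(C,cx,cy,z0=8,z1=22):
    X,Y,Z=C[...,0],C[...,1],C[...,2]
    g=((Z>z0)&(Z<z1)&(abs(X-cx)<190)&(abs(Y-cy)<60)).astype(np.uint8)
    k,l,st,ce=cv2.connectedComponentsWithStats(g); i=1+st[1:,4].argmax(); P=C[l==i]
    w,V=np.linalg.eigh(np.cov(P[:,:2].T)); a=V[:,1]*np.sign(V[0,1])
    s=(P[:,:2])@a; t=P[:,:2]@np.array([-a[1],a[0]])
    m=(s.max()+s.min())/2*a+np.median(t)*np.array([-a[1],a[0]])
    return m.round(1),np.degrees(np.arctan2(a[1],a[0])).round(2),np.ptp(s).round(1),np.ptp(t).round(1),np.median(P[:,2]).round(1),len(P)
def Tdown(yaw_deg,p):
    y=np.radians(yaw_deg); T=np.eye(4)
    T[:3,0]=[np.cos(y),np.sin(y),0]; T[:3,1]=[np.sin(y),-np.cos(y),0]; T[:3,2]=[0,0,-1]; T[:3,3]=p; return T
def delta(T0,T1,n=1):
    D=np.linalg.inv(T0)@T1; rv=np.degrees(R.from_matrix(D[:3,:3]).as_rotvec())
    print('total travel cm',(D[:3,3]/10).round(2),'rot',rv.round(2)); return D
E
python3 - <<'E'
from h import *
for n in ['scene','top']:
    C=np.load(n+'.npz')['C']
    print(n,railfit(C,525,142),railfit(C,503,313))
T0=pose();T1=T0.copy();T1[2,3]=330;delta(T0,T1)
delta(T1,Tdown(1,[520,142,330]))
E
```

```text
scene (array([521.6, 144.9]), np.float64(-0.6), np.float64(265.4), np.float64(24.5), np.float64(13.4), 791) (array([500. , 315.1]), np.float64(-2.73), np.float64(154.0), np.float64(24.6), np.float64(13.0), 421)
top (array([521.7, 145.8]), np.float64(-0.48), np.float64(264.9), np.float64(22.6), np.float64(14.6), 838) (array([498.9, 315.6]), np.float64(-2.71), np.float64(150.2), np.float64(23.5), np.float64(14.4), 498)
total travel cm [-0.    0.   -8.93] rot [-0.  0.  0.]
total travel cm [ 53.9  -54.18  -0.  ] rot [ 0.    0.   15.15]
```

Emit:
send_rows(deltas=[{"jaw": -1, "travel": [0, 0, -4.5], "rotation": [0, 0, 0]}, {"jaw": -1, "travel": [0, 0, -4.5], "rotation": [0, 0, 0]}, {"jaw": -1, "travel": [0, 0, 0], "rotation": [0, 0, 8.4]}, {"jaw": -1, "travel": [0, 0, 0], "rotation": [0, 0, 8.4]}], grip_force=40)

```text
time: 1.2
position: [153.0, -529.1, 332.7]
ee_rot: [0.002, 1.0, -0.009, 0.0]
ft_force: [0.3, -0.1, -0.5]
opening: 1.003
finger_force: 0.0
```

Run:
```python
from h import *
T0=pose();print(T0.round(3)); delta(T0,Tdown(-.55,[521.6,145.3,120]))
```

```text
[[ 1.00000e+00 -1.70000e-02  0.00000e+00  1.53039e+02]
 [-1.70000e-02 -1.00000e+00 -4.00000e-03 -5.29080e+02]
 [ 0.00000e+00  4.00000e-03 -1.00000e+00  3.32731e+02]
 [ 0.00000e+00  0.00000e+00  0.00000e+00  1.00000e+00]]
total travel cm [ 35.68 -68.15  21.01] rot [ 0.23 -0.02 -0.44]
```

Emit:
send_rows(deltas=[{"jaw": -1, "travel": [1.78, -3.4, 0], "rotation": [0, 0, 0]}, {"jaw": -1, "travel": [1.78, -3.4, 0], "rotation": [0, 0, 0]}, {"jaw": -1, "travel": [1.78, -3.4, 0], "rotation": [0, 0, 0]}, {"jaw": -1, "travel": [1.78, -3.4, 0], "rotation": [0, 0, 0]}, {"jaw": -1, "travel": [1.78, -3.4, 0], "rotation": [0, 0, 0]}, {"jaw": -1, "travel": [1.78, -3.4, 0], "rotation": [0, 0, 0]}, {"jaw": -1, "travel": [1.78, -3.4, 0], "rotation": [0, 0, 0]}, {"jaw": -1, "travel": [1.78, -3.4, 0], "rotation": [0, 0, 0]}, {"jaw": -1, "travel": [1.78, -3.4, 0], "rotation": [0, 0, 0]}, {"jaw": -1, "travel": [1.78, -3.4, 0], "rotation": [0, 0, 0]}, {"jaw": -1, "travel": [1.78, -3.4, 0], "rotation": [0, 0, 0]}, {"jaw": -1, "travel": [1.78, -3.4, 0], "rotation": [0, 0, 0]}, {"jaw": -1, "travel": [1.78, -3.4, 0], "rotation": [0, 0, 0]}, {"jaw": -1, "travel": [1.78, -3.4, 0], "rotation": [0, 0, 0]}, {"jaw": -1, "travel": [1.78, -3.4, 2], "rotation": [0, 0, 0]}, {"jaw": -1, "travel": [1.78, -3.4, 3], "rotation": [0, 0, 0]}, {"jaw": -1, "travel": [1.78, -3.4, 3], "rotation": [0, 0, 0]}, {"jaw": -1, "travel": [1.78, -3.4, 3], "rotation": [0, 0, 0]}, {"jaw": -1, "travel": [1.78, -3.4, 3], "rotation": [0, 0, 0]}, {"jaw": -1, "travel": [1.78, -3.4, 3], "rotation": [0, 0, 0]}])

```text
time: 3.2
position: [517.3, 149.2, 159.6]
ee_rot: [0.0, 1.0, -0.006, 0.0]
ft_force: [0.8, -0.5, 0.7]
opening: 0.999
finger_force: 0.0
```

Emit:
send_rows(deltas=[{"jaw": -1, "travel": [0, 0, 0], "rotation": [0.2, 0, -0.4]}, {"jaw": -1, "travel": [0, 0, 0], "rotation": [0, 0, 0]}])

```text
time: 3.4
position: [516.2, 148.0, 159.7]
ee_rot: [-0.001, 1.0, -0.001, -0.001]
ft_force: [-0.3, -0.4, -0.2]
opening: 1.001
finger_force: 0.0
```

Run:
```python
from h import *
im,d,p,W=look('wrist'); save('w1.png',im); C=cloud(d,p,W)
print(railfit(C,521,145))
for q in ['rail','rail_end_a']:
  for r in finder.recognise(q,'wrist')[:2]: print(q,r)
T0=pose();print(T0.round(3).tolist(),monitor.get_state()['q'].round(2)); delta(T0,Tdown(-.55,[521.6,145.3,24]))
```

```text
(array([535.4, 144.9]), np.float64(-0.6), np.float64(234.3), np.float64(22.3), np.float64(13.0), 6630)
rail {'box': [268.8, 37.1, 301.0, 303.8], 'conf': 0.6}
rail_end_a {'box': [268.1, 35.4, 302.3, 298.7], 'conf': 0.97}
[[1.0, -0.005, 0.002, 517.197], [-0.006, -1.0, 0.003, 146.678], [0.002, -0.003, -1.0, 162.13], [0.0, 0.0, 0.0, 1.0]] [0.07 0.3  1.68 0.   1.16 1.64]
total travel cm [ 0.41  0.18 13.81] rot [-0.19 -0.14  0.24]
```

View pics/w1.png

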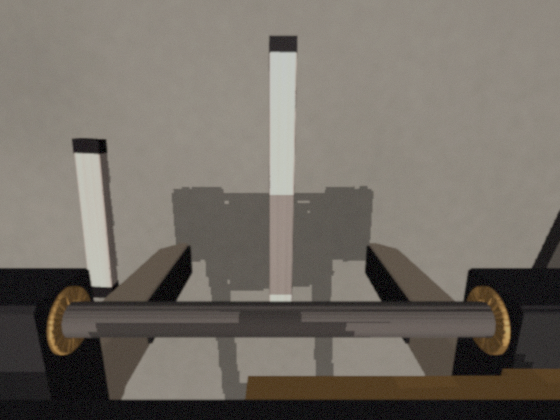

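Emit:
send_rows(deltas=[{"jaw": -1, "travel": [0.4, 0.2, 4], "rotation": [0, 0, 0]}, {"jaw": -1, "travel": [0, 0, 4], "rotation": [0, 0, 0]}, {"jaw": -1, "travel": [0, 0, 3], "rotation": [0, 0, 0]}, {"jaw": -1, "travel": [0, 0, 2], "rotation": [0, 0, 0]}, {"jaw": -1, "travel": [0, 0, 0], "rotation": [0, 0, 0]}, {"jaw": -1, "travel": [0, 0, 0], "rotation": [0, 0, 0]}])

```text
time: 4.15
position: [521.6, 145.2, 32.1]
ee_rot: [-0.002, 1.0, -0.003, 0.001]
ft_force: [0.4, -0.4, -0.7]
opening: 1.004
finger_force: 0.0
```

Run:
```python
from h import *
T=[pose() for _ in range(5)]; print([t[:3,3].round(1) for t in T]); delta(T[0],Tdown(-.55,[521,145.3,24]))
```

```text
[array([521.6, 145.2,  32.1]), array([521.6, 145.2,  32.1]), array([521.6, 145.2,  32.1]), array([521.6, 145.2,  32.1]), array([521.6, 145.2,  32.1])]
total travel cm [-0.06 -0.    0.81] rot [-0.2  -0.11  0.22]
```

Emit:
send_rows(deltas=[{"jaw": -1, "travel": [0, 0, 0.4], "rotation": [0, 0, 0]}, {"jaw": -1, "travel": [0, 0, 0.3], "rotation": [0, 0, 0]}, {"jaw": -1, "travel": [0, 0, 0], "rotation": [0, 0, 0]}, {"jaw": 1, "travel": [0, 0, 0], "rotation": [0, 0, 0]}, {"jaw": 1, "travel": [0, 0, 0], "rotation": [0, 0, 0]}, {"jaw": 1, "travel": [0, 0, 0], "rotation": [0, 0, 0]}, {"jaw": 1, "travel": [0, 0, 0], "rotation": [0, 0, 0]}, {"jaw": 1, "travel": [0, 0, 0], "rotation": [0, 0, 0]}, {"jaw": 1, "travel": [0, 0, 0], "rotation": [0, 0, 0]}, {"jaw": 1, "travel": [0, 0, 0], "rotation": [0, 0, 0]}, {"jaw": 1, "travel": [0, 0, 0], "rotation": [0, 0, 0]}, {"jaw": 1, "travel": [0, 0, 0], "rotation": [0, 0, 0]}], grip_force=45)

```text
time: 5.35
position: [520.7, 146.0, 23.6]
ee_rot: [-0.002, 1.0, -0.002, -0.0]
ft_force: [0.4, -0.5, -0.3]
opening: 0.275
finger_force: 0.0
```

Emit:
send_rows(deltas=[{"jaw": 1, "travel": [0, 0, 0], "rotation": [0, 0, 0]}, {"jaw": 1, "travel": [0, 0, 0], "rotation": [0, 0, 0]}, {"jaw": 1, "travel": [0, 0, 0], "rotation": [0, 0, 0]}, {"jaw": 1, "travel": [0, 0, 0], "rotation": [0, 0, 0]}, {"jaw": 1, "travel": [0, 0, 0], "rotation": [0, 0, 0]}])

```text
time: 5.85
position: [520.7, 146.0, 23.6]
ee_rot: [-0.002, 1.0, -0.002, -0.0]
ft_force: [-0.7, -0.3, 0.1]
opening: 0.235
finger_force: 45.0
```

Emit:
send_rows(deltas=[{"jaw": 1, "travel": [0, 0, -0.5], "rotation": [0, 0, 0]}, {"jaw": 1, "travel": [0, 0, -1.5], "rotation": [0, 0, 0]}, {"jaw": 1, "travel": [0, 0, -3], "rotation": [0, 0, 0]}, {"jaw": 1, "travel": [0, 0, -4], "rotation": [0, 0, 0]}, {"jaw": 1, "travel": [0, 0, -4], "rotation": [0, 0, 0]}, {"jaw": 1, "travel": [0, 0, -4], "rotation": [0, 0, 0]}, {"jaw": 1, "travel": [0, 0, -4], "rotation": [0, 0, 0]}, {"jaw": 1, "travel": [0, 0, -4], "rotation": [0, 0, 0]}, {"jaw": 1, "travel": [0, 0, -4], "rotation": [0, 0, 0]}, {"jaw": 1, "travel": [0, 0, -4], "rotation": [0, 0, 0]}, {"jaw": 1, "travel": [0, 0, -2], "rotation": [0, 0, 0]}, {"jaw": 1, "travel": [0, 0, 0], "rotation": [0, 0, 0]}, {"jaw": 1, "travel": [0, 0, 0], "rotation": [0, 0, 0]}])

```text
time: 7.15
position: [520.3, 144.8, 372.9]
ee_rot: [-0.002, 1.0, -0.002, -0.0]
ft_force: [0.2, -0.5, -0.9]
opening: 0.231
finger_force: 45.0
```

```bash
cat >> h.py <<'E'
CC=np.array([578.2,-256.0,0]); CY=-13.95
def Tcase(xm,zm,th,h=16.6,dx=0,ym=0):
    y=np.radians(CY); T=Tdown(CY,[0,0,0]); T[:3,:3]=T[:3,:3]@R.from_euler('y',th,degrees=True).as_matrix()
    c=CC+[xm*np.cos(y)-ym*np.sin(y),xm*np.sin(y)+ym*np.cos(y),zm]
    T[:3,3]=c-T[:3,2]*h-T[:3,0]*dx; return T
E
python3 - <<'E'
from h import *
im,d,p,W=look('scene'); C=cloud(d,p,W); T0=pose()
print(railfit(C,521,146,T0[2,3]-35,T0[2,3]-3)); print(T0.round(3).tolist(),monitor.get_state()['opening'])
# rows: first translate, then yaw/tilt
T1=Tcase(60,330,0,16.6); delta(T0,T1)
A=Tcase(60,345,0); B=Tcase(60,345,20); E=Tcase(60,233,20); F=Tcase(-40,197,20); G=Tcase(-40,165,0); H=Tcase(0,165,0)
T2=T0.copy(); T2[:3,3]=A[:3,3]
for a,b in [(T0,T2),(T2,A),(A,B),(B,E),(E,F),(F,G),(G,H)]: print(b[:3,3].round(0)); delta(a,b)
E
```

```text
(array([575.9, 143. ]), np.float64(-1.25), np.float64(158.0), np.float64(50.6), np.float64(362.6), 924)
[[1.0, -0.004, -0.003, 519.933], [-0.004, -1.0, 0.003, 144.785], [-0.003, -0.003, -1.0, 371.928], [0.0, 0.0, 0.0, 1.0]] 0.23462105126248067
total travel cm [11.84 41.48  2.36] rot [-0.17  0.18 13.7 ]
[ 636. -270.  362.]
total travel cm [11.84 41.48  0.86] rot [0. 0. 0.]
[ 636. -270.  362.]
total travel cm [0. 0. 0.] rot [-0.17  0.18 13.7 ]
[ 631. -269.  361.]
total travel cm [-0.57  0.    0.1 ] rot [-0. 20.  0.]
[ 631. -269.  249.]
total travel cm [-3.83 -0.   10.52] rot [-0.  0.  0.]
[ 534. -245.  213.]
total travel cm [-10.63  -0.    -0.04] rot [-0.  0.  0.]
[ 539. -246.  182.]
total travel cm [-0.53  0.    3.11] rot [  0. -20.   0.]
[ 578. -256.  182.]
total travel cm [4. 0. 0.] rot [0. 0. 0.]
```

Emit:
send_rows(deltas=[{"jaw": 1, "travel": [0.4, 1.4, 0], "rotation": [0, 0, 0]}, {"jaw": 1, "travel": [0.88, 3.08, 0], "rotation": [0, 0, 0]}, {"jaw": 1, "travel": [0.88, 3.08, 0], "rotation": [0, 0, 0]}, {"jaw": 1, "travel": [0.88, 3.08, 0], "rotation": [0, 0, 0]}, {"jaw": 1, "travel": [0.88, 3.08, 0], "rotation": [0, 0, 0]}, {"jaw": 1, "travel": [0.88, 3.08, 0], "rotation": [0, 0, 0]}, {"jaw": 1, "travel": [0.88, 3.08, 0], "rotation": [0, 0, 0]}, {"jaw": 1, "travel": [0.88, 3.08, 0], "rotation": [0, 0, 0]}, {"jaw": 1, "travel": [0.88, 3.08, 0], "rotation": [0, 0, 0]}, {"jaw": 1, "travel": [0.88, 3.08, 0], "rotation": [0, 0, 0]}, {"jaw": 1, "travel": [0.88, 3.08, 0], "rotation": [0, 0, 0]}, {"jaw": 1, "travel": [0.88, 3.08, 0], "rotation": [0, 0, 0]}, {"jaw": 1, "travel": [0.88, 3.08, 0], "rotation": [0, 0, 0]}, {"jaw": 1, "travel": [0.88, 3.08, 0], "rotation": [0, 0, 0]}])

```text
time: 8.6
position: [636.7, -272.5, 370.0]
ee_rot: [-0.002, 1.0, -0.003, -0.001]
ft_force: [0.8, 0.6, -1.1]
opening: 0.23
finger_force: 45.0
```

Emit:
send_rows(deltas=[{"jaw": 1, "travel": [0, 0, 0], "rotation": [0, 0, 4.5]}, {"jaw": 1, "travel": [0, 0, 0], "rotation": [0, 0, 4.6]}, {"jaw": 1, "travel": [0, 0, 0], "rotation": [0, 0, 4.6]}, {"jaw": 1, "travel": [0, 0, 0], "rotation": [0, 4, 0]}, {"jaw": 1, "travel": [0, 0, 0], "rotation": [0, 4, 0]}, {"jaw": 1, "travel": [0, 0, 0], "rotation": [0, 4, 0]}, {"jaw": 1, "travel": [0, 0, 0], "rotation": [0, 4, 0]}, {"jaw": 1, "travel": [0, 0, 0], "rotation": [0, 4, 0]}, {"jaw": 1, "travel": [0, 0, 0], "rotation": [0, 0, 0]}, {"jaw": 1, "travel": [0, 0, 0], "rotation": [0, 0, 0]}])

```text
time: 9.6
position: [636.3, -270.7, 371.1]
ee_rot: [0.019, 0.978, -0.12, 0.17]
ft_force: [0.4, 0.4, -1.7]
opening: 0.233
finger_force: 45.0
```

Run:
```python
from h import *
T0=pose(); print(T0[:3,3].round(1),monitor.get_state()['q'].round(2))
for n in ['scene','wrist']:
    im,d,p,W=look(n); save(n+'2.png',im); np.savez(n+'2.npz',C=cloud(d,p,W),im=im)
delta(T0,Tcase(60,345,20)); delta(T0,Tcase(60,233,20))
```

```text
[ 636.3 -270.7  371.1] [-0.63  0.26  1.27  0.14  1.3   1.17]
total travel cm [-0.88 -0.03  0.8 ] rot [-0.18  0.24 -0.13]
total travel cm [-4.67  0.02 11.34] rot [-0.18  0.24 -0.13]
```

View pics/scene2.png

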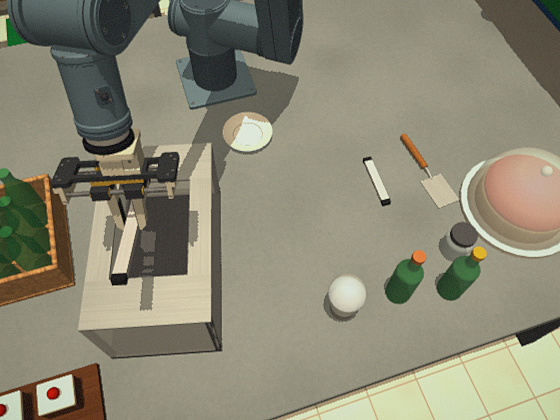

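View pics/wrist2.png

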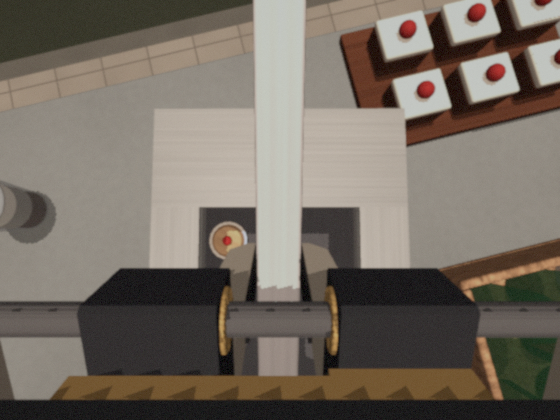

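The scene view shows the rail held over the hatch, with its raised far end at (120,275). In the wrist view the rail (column 280) is centred between the hatch edges (200 and 360), and the tart is on the floor at (228,240). I'll check the rail's angle in the tool frame before going in.

```bash
cat >> h.py <<'E'
def railtool(C,T):  # rail far part in tool frame
    P=(C-T[:3,3])@T[:3,:3]; x,y,z=P[...,0],P[...,1],P[...,2]
    m=(x>35)&(x<145)&(abs(y)<20)&(z>-15)&(z<40); x,y,z=x[m],y[m],z[m]
    print('rail: tilt',np.degrees(np.polyfit(x,z,1)[0]).round(2),'yaw',np.degrees(np.polyfit(x,y,1)[0]).round(2),'y@0',np.polyfit(x,y,1)[1].round(1),'topz@0',np.polyfit(x,z,1)[1].round(1),'xmax',x.max().round(1),m.sum())
E
python3 - <<'E'
from h import *
T=pose(); railtool(np.load('wrist2.npz')['C'],T); railtool(np.load('scene2.npz')['C'],T)
C=np.load('wrist2.npz')['C']; m=(C[...,2]>205)&(C[...,2]<235)&(C[...,0]>300)&(C[...,1]<-100)&(abs((C-CC)@[-.24,-.97,0])<125)
P=C[m]-CC; y=np.radians(CY); px=P@[np.cos(y),np.sin(y),0]; py=P@[-np.sin(y),np.cos(y),0]
print('plate in case frame x max',px.max(),'y',py.min(),py.max(),'z',np.median(P[:,2]))
mm=(px>90)&(px<105); print('hatch y edges',py[mm&(py<0)].max(),py[mm&(py>0)].min(), 'hatch x edge',px[abs(py-40)<20].min())
E
```

```text
rail: tilt 0.03 yaw 0.2 y@0 0.6 topz@0 10.7 xmax 118.8 9904
rail: tilt 1.73 yaw 1.01 y@0 -3.0 topz@0 9.1 xmax 133.4 810
plate in case frame x max 204.2876904635035 y -121.58749519451844 119.3724305875917 z 219.0103125114082
hatch y edges -75.79894763071925 73.56697143271745 hatch x edge 108.93798579304006
```

Emit:
send_rows(deltas=[{"jaw": 1, "travel": [-0.6, 0, 1.4], "rotation": [0, 0, 0]}, {"jaw": 1, "travel": [-0.7, 0, 1.7], "rotation": [0, 0, 0]}, {"jaw": 1, "travel": [-0.7, 0, 1.7], "rotation": [0, 0, 0]}, {"jaw": 1, "travel": [-0.7, 0, 1.7], "rotation": [0, 0, 0]}, {"jaw": 1, "travel": [-0.7, 0, 1.7], "rotation": [0, 0, 0]}, {"jaw": 1, "travel": [-0.7, 0, 1.7], "rotation": [0, 0, 0]}, {"jaw": 1, "travel": [-0.6, 0, 1.4], "rotation": [0, 0, 0]}, {"jaw": 1, "travel": [0, 0, 0], "rotation": [0, 0, 0]}, {"jaw": 1, "travel": [0, 0, 0], "rotation": [0, 0, 0]}])

```text
time: 10.6
position: [632.5, -268.6, 249.8]
ee_rot: [0.019, 0.978, -0.12, 0.172]
ft_force: [-0.1, 1.5, -2.0]
opening: 0.231
finger_force: 45.0
```

Run:
```python
from h import *
T0=pose(); print(T0[:3,3].round(1)); delta(T0,Tcase(60,233,20)); delta(T0,Tcase(-40,197,20))
```

```text
[ 632.5 -268.6  249.8]
total travel cm [-0.17  0.08  0.06] rot [-0.2   0.09 -0.06]
total travel cm [-10.8    0.09   0.04] rot [-0.2   0.09 -0.06]
```

Emit:
send_rows(deltas=[{"jaw": 1, "travel": [-0.8, 0, 0], "rotation": [0, 0, 0]}, {"jaw": 1, "travel": [-1.5, 0, 0], "rotation": [0, 0, 0]}, {"jaw": 1, "travel": [-1.5, 0, 0], "rotation": [0, 0, 0]}, {"jaw": 1, "travel": [-1.5, 0, 0], "rotation": [0, 0, 0]}, {"jaw": 1, "travel": [-1.5, 0, 0], "rotation": [0, 0, 0]}, {"jaw": 1, "travel": [-1.5, 0, 0], "rotation": [0, 0, 0]}, {"jaw": 1, "travel": [-1.5, 0, 0], "rotation": [0, 0, 0]}, {"jaw": 1, "travel": [-1, 0, 0], "rotation": [0, 0, 0]}, {"jaw": 1, "travel": [0, 0, 0], "rotation": [0, 0, 0]}, {"jaw": 1, "travel": [0, 0, 0], "rotation": [0, 0, 0]}])

```text
time: 11.6
position: [533.9, -244.2, 214.0]
ee_rot: [0.02, 0.977, -0.12, 0.173]
ft_force: [0.7, 0.6, -1.9]
opening: 0.231
finger_force: 45.0
```

Run:
```python
from h import *
T0=pose(); print(T0[:3,3].round(1)); im,d,p,W=look('wrist'); save('wrist3.png',im); railtool(cloud(d,p,W),T0)
delta(T0,Tcase(-40,197,20)); delta(T0,Tcase(-40,165,0))
```

```text
[ 533.9 -244.2  214. ]
rail: tilt -0.03 yaw 0.19 y@0 0.5 topz@0 10.7 xmax 119.4 9964
total travel cm [-0.03  0.08  0.14] rot [-0.14 -0.05 -0.08]
total travel cm [-0.56  0.09  3.25] rot [ -0.15 -20.05  -0.06]
```

View pics/wrist3.png

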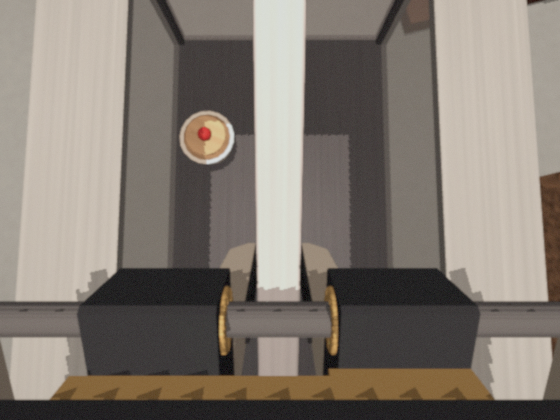

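The wrist view shows the rail at column 280, mid-hatch and clear of both hatch sides (125 and 437). The tart at (207,137) hasn't been touched. Next I level the rail.

Emit:
send_rows(deltas=[{"jaw": 1, "travel": [0, 0, 0.4], "rotation": [0, -2, 0]}, {"jaw": 1, "travel": [0, 0, 0.5], "rotation": [0, -3, 0]}, {"jaw": 1, "travel": [0, 0, 0.5], "rotation": [0, -3, 0]}, {"jaw": 1, "travel": [0, 0, 0.5], "rotation": [0, -3, 0]}, {"jaw": 1, "travel": [0, 0, 0.5], "rotation": [0, -3, 0]}, {"jaw": 1, "travel": [0, 0, 0.5], "rotation": [0, -3, 0]}, {"jaw": 1, "travel": [0, 0, 0.3], "rotation": [0, -3, 0]}, {"jaw": 1, "travel": [0, 0, 0], "rotation": [0, 0, 0]}, {"jaw": 1, "travel": [0, 0, 0], "rotation": [0, 0, 0]}])

```text
time: 12.55
position: [540.7, -245.4, 181.7]
ee_rot: [-0.002, 0.993, -0.121, 0.0]
ft_force: [0.1, -0.7, -1.3]
opening: 0.231
finger_force: 45.0
```

Run:
```python
from h import *
T0=pose(); print(T0[:3,3].round(1)); im,d,p,W=look('wrist'); railtool(cloud(d,p,W),T0)
delta(T0,Tcase(-40,165,0)); delta(T0,Tcase(0,165,0))
```

```text
[ 540.7 -245.4  181.7]
rail: tilt -0.03 yaw 0.15 y@0 0.5 topz@0 10.7 xmax 119.9 9993
total travel cm [-0.1   0.13  0.01] rot [-0.2  -0.03  0.03]
total travel cm [3.9  0.13 0.01] rot [-0.2  -0.03  0.03]
```

Emit:
send_rows(deltas=[{"jaw": 1, "travel": [0.5, 0, 0], "rotation": [-0.2, 0, 0]}, {"jaw": 1, "travel": [0.9, 0.1, 0], "rotation": [0, 0, 0]}, {"jaw": 1, "travel": [0.9, 0, 0], "rotation": [0, 0, 0]}, {"jaw": 1, "travel": [0.9, 0, 0], "rotation": [0, 0, 0]}, {"jaw": 1, "travel": [0.5, 0, 0], "rotation": [0, 0, 0]}, {"jaw": 1, "travel": [0, 0, 0], "rotation": [0, 0, 0]}, {"jaw": 1, "travel": [0, 0, 0], "rotation": [0, 0, 0]}, {"jaw": 1, "travel": [0, 0, 0], "rotation": [0, 0, 0]}, {"jaw": 1, "travel": [0, 0, 0], "rotation": [0, 0, 0]}])

```text
time: 13.5
position: [575.3, -255.0, 181.9]
ee_rot: [-0.0, 0.993, -0.122, -0.001]
ft_force: [0.0, 0.2, -2.3]
opening: 0.235
finger_force: 45.0
```

Run:
```python
from h import *
T0=pose(); s=monitor.get_state(); print(T0[:3,3].round(1),s['ft_force'].round(1),abs(s['qvel']).max().round(3)); im,d,p,W=look('wrist'); railtool(cloud(d,p,W),T0)
delta(T0,Tcase(0,165,0)); im,d,p,W=look('scene'); save('scene4.png',im)
```

```text
[ 575.3 -255.   181.9] [ 0.   0.2 -2.3] 0.002
rail: tilt -0.03 yaw 0.17 y@0 0.5 topz@0 10.7 xmax 119.8 9986
total travel cm [0.3  0.02 0.03] rot [ 0.    0.06 -0.01]
```

View pics/scene4.png

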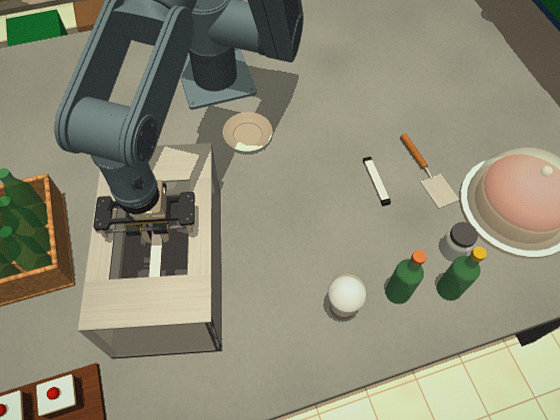

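The scene shows the rail in the case, its far part visible through the hatch at (155,258). It's level, about centred and clear of everything, and the short rail and cup haven't moved. Handing in.

```bash
python3 -c "
from cell import order; print(order.sign_off())"
```

```text
the job is handed in; nothing more can be done
None
```

The job is handed in at about 13.6 s: the long rail is held level along the case, about 40 mm below its top plate and 140 mm above its floor, with no contact felt, and the short rail, cup and tart were left alone.

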